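Run a fingertip along the cover caps of an arched rail

TASK

Run your closed fingertips lightly along the row of five blue domed cover caps on the arched rail, starting at the end with the red tape, so that each cap in turn is pressed fully home; follow the curve close to the wood from cap to cap without lifting away in between. Use only the fingertips, not the hammer; leave the rail lying where it is and the things around it alone, and take the hand away at the end.

Things in the scene. Friction and masses are not known exactly. Their poses are not given: they have to be found in the camera images.
- rail: Arched rail of seven wood blocks, loose and flat on the bench, 1.4 to 2.1 kg, 28 mm thick (top face at z=0.028), 90 mm wide, 440 mm long. Origin: underside, below cap 3. Its y runs along the chord to the end with the strip of red tape across it, x to the bulging (far) side, z up. Caps and gaps lie on an arc of radius 450 mm about (-0.450, 0) in this frame; caps 0.14 rad (63 mm) apart, tape at +0.445 rad
- cap1_top (a point): Top of the blue domed plastic cover cap number 1 (the first, nearest the red tape): 36 mm in diameter, a shallow smooth dome. At the start the dome stands 5.5 to 7 mm above the rail's face, pressed home 2 mm. The point moves down with the cap.
- cap2_top (a point): Top of the blue domed plastic cover cap number 2 (counted from the red tape): 36 mm in diameter, a shallow smooth dome. At the start the dome stands 5.5 to 7 mm above the rail's face, pressed home 2 mm. The point moves down with the cap.
- cap3_top (a point): Top of the blue domed plastic cover cap number 3 (counted from the red tape): 36 mm in diameter, a shallow smooth dome. At the start the dome stands 5.5 to 7 mm above the rail's face, pressed home 2 mm. The point moves down with the cap.
- cap4_top (a point): Top of the blue domed plastic cover cap number 4 (counted from the red tape): 36 mm in diameter, a shallow smooth dome. At the start the dome stands 5.5 to 7 mm above the rail's face, pressed home 2 mm. The point moves down with the cap.
- cap5_top (a point): Top of the blue domed plastic cover cap number 5 (the last, farthest from the red tape): 36 mm in diameter, a shallow smooth dome. At the start the dome stands 5.5 to 7 mm above the rail's face, pressed home 2 mm. The point moves down with the cap.
- cap1 (a joint): How far cap 1 has been pressed into the rail, in m: 0 to 0.0015 at the start, 0.005 fully home. It slides straight down against about 3 N of friction and stays where it is left; the smooth dome also goes down when a fingertip slides over it 1 to 2 mm above the rail's face.
- cap2 (a joint): How far cap 2 has been pressed into the rail, in m: 0 to 0.0015 at the start, 0.005 fully home. It slides straight down against about 3 N of friction and stays where it is left; the smooth dome also goes down when a fingertip slides over it 1 to 2 mm above the rail's face.
- cap3 (a joint): How far cap 3 has been pressed into the rail, in m: 0 to 0.0015 at the start, 0.005 fully home. It slides straight down against about 3 N of friction and stays where it is left; the smooth dome also goes down when a fingertip slides over it 1 to 2 mm above the rail's face.
- cap4 (a joint): How far cap 4 has been pressed into the rail, in m: 0 to 0.0015 at the start, 0.005 fully home. It slides straight down against about 3 N of friction and stays where it is left; the smooth dome also goes down when a fingertip slides over it 1 to 2 mm above the rail's face.
- cap5 (a joint): How far cap 5 has been pressed into the rail, in m: 0 to 0.0015 at the start, 0.005 fully home. It slides straight down against about 3 N of friction and stays where it is left; the smooth dome also goes down when a fingertip slides over it 1 to 2 mm above the rail's face.
- gap1 (a point): Point on the rail's top face on the arc midway between caps 1 and 2.
- gap2 (a point): Point on the rail's top face on the arc midway between caps 2 and 3.
- gap3 (a point): Point on the rail's top face on the arc midway between caps 3 and 4.
- gap4 (a point): Point on the rail's top face on the arc midway between caps 4 and 5.
- glue: Bystander: white glue bottle with an orange cap, diameter 60 mm, 170 mm tall, standing past one end of the rail (either end). Origin: centre of its underside.
- jar: Bystander: amber jar with a steel lid, diameter 68 mm, 90 mm tall, standing past the other end of the rail. Origin: centre of its underside.
- hammer: Bystander: hammer lying on the bench on the robot's side of the rail, roughly along it. Origin: underside, near its middle; its x points along the handle to the head.
- offcuts: Bystander: two offcuts of lath, glued one on the other, 150 mm long (its y), 35 mm wide, 36 mm tall, lying on the far side of the rail. Origin: centre of its underside.

How it is judged:
On the way, in this order (a step that is already met when the one before it is completed fails the run):
1. cap 1 is pressed home (value of joint cap1 above 0.0035 m), for 0.1 s.
2. the fingertips pass low over the wood between caps 1 and 2 (horizontal distance between the grasp point and gap1 below 0.022 m and z of the grasp point in the frame of gap1 below 0.05 m), for 0.02 s.
3. cap 2 is pressed home (value of joint cap2 above 0.0035 m), for 0.1 s.
4. the fingertips pass low over the wood between caps 2 and 3 (horizontal distance between the grasp point and gap2 below 0.022 m and z of the grasp point in the frame of gap2 below 0.05 m), for 0.02 s.
5. cap 3 is pressed home (value of joint cap3 above 0.0035 m), for 0.1 s.
6. the fingertips pass low over the wood between caps 3 and 4 (horizontal distance between the grasp point and gap3 below 0.022 m and z of the grasp point in the frame of gap3 below 0.05 m), for 0.02 s.
7. cap 4 is pressed home (value of joint cap4 above 0.0035 m), for 0.1 s.
8. the fingertips pass low over the wood between caps 4 and 5 (horizontal distance between the grasp point and gap4 below 0.022 m and z of the grasp point in the frame of gap4 below 0.05 m), for 0.02 s.
9. cap 5 is pressed home (value of joint cap5 above 0.0035 m), for 0.1 s.
At the end, for the whole second after the job is handed in: All five caps are pressed in at least 3.5 of their 5 mm, the rail lies flat and still within 30 mm of where it was, and glue, jar, hammer and offcuts are within 30 mm of where they were (value of joint each of cap1, cap2, cap3, cap4, cap5 above 0.0035 m and distance of each of rail, glue, jar, hammer, offcuts from where it was at the start of the episode below 0.03 m and angle between rail's own z axis and vertical below 0.05 rad and linear speed of rail below 0.01 m/s); the robot touches nothing.
It fails at once if the rail is lifted or tipped (height (world z) of rail above 0.012 m or angle between rail's own z axis and vertical above 0.12 rad).
It fails at once if the rail is pushed more than 40 mm away (distance of rail from where it was at the start of the episode above 0.04 m).
It fails at once if the fingers press the rail or a cap harder than 40 N (contact force between the fingers and rail above 40 N).
It fails at once if the hammer or another bystander is moved more than 40 mm, lifted or knocked over (distance of any of glue, jar, hammer, offcuts from where it was at the start of the episode above 0.04 m or height (world z) of any of glue, jar, hammer, offcuts above 0.03 m or angle between any of glue, jar's own z axis and vertical above 0.4 rad).
It also fails if it takes over 51 s, if anything falls off the work surface, if the arm or the gripper's body presses on something with over 40 N, if the wrist force passes 120 N, or if a joint passes its speed limit or range.

ROBOT

A 6-joint arm with a two-finger parallel gripper is mounted at the origin on the work surface. World frame = base frame: x ahead of the robot, y to its left, z up, the work surface at z = 0. Lengths are in m, angles in rad, forces in N, time in s.
With the tool pointing down it reaches from about 0.15 to 0.775 m from the base axis. Payload 6.1 kg.
Tool frame: the origin (TCP) lies at the very end of the fingers, on their centre line; the grasp point (between the pads) lies manip.grip_point_offset behind it (manip.grip_point_offset is the distance from the TCP to the grasp point, in m); z points along the fingers, y is the direction in which the jaws open and shut (so a half turn about z gives the same grasp; the last joint's range is limited). The gripper opens to 85 mm and grips with 20 to 120 N. Pads are 22 mm wide; open, the fingers measure 114 mm over their backs; the gripper's body (76 mm by 85 mm) begins 54 mm behind the grasp point. The pads swing forward as they close: fully open they stand 13 mm farther back than shut.
Start: joints at [1.156, 0.126, -0.04, 1.405, 0, 1.571], TCP at [0.212, 0.48, 0.198] pointing down, gripper open.
Joint ranges: [-2.72, 2.72], [-0.95, 1.95], [-1.27, 1.35], [-1.78, 2.02], [-1.46, 1.47], [-3.14, 3.14]. Speed limits (rad/s): [2.39, 2.39, 3.01, 3.14, 3.14, 3.14].

INTERFACE

Orientations are given as a unit quaternion [x, y, z, w].
In Python, from plant import manip gives the robot as it stands.
- The arm moves only by the shell command python3 -m pendant 'ROWS'. ROWS is JSON, a list of rows, each a list of 5 numbers: the finger opening in cm, from 0 to 8.54, then the shift along the tool's x, y, z in cm, then the turn about the tool's z in rad. A call has exactly 10 rows; each row shifts and turns the pose as measured when the row begins, along the tool's axes as they then stand; what a row does not reach is not made up. A row lasts 1/8 s, in which the tool goes at most 62.5 mm and 10.7 degrees, less where a joint would pass 70% of its speed; a pose out of reach is approached as far as the arm can. A call with a gripper value outside its range is refused whole. The fingers move at their own pace and stop on an object; the grip force is fixed at half the most. Time passes only in rows, so rows that do not move let the fingers close, or fill a call up. It gives the time, the measured TCP pose, the force and the opening at its end, in the units of the state.
- manip.state(): the state, without advancing time (a new reading comes with each control period).
- manip.read_camera(name): name is "scene" or "top" or "wrist"; returns the picture (384x512x3 uint8, blue, green, red); there is no depth.
- manip.camera_model(name): a dict with "fx", "fy", "cx", "cy" (pixels), "rvec" (rotation vector, rad) and "tvec" (3), from world to camera coordinates, as OpenCV has them; the wrist camera has in their place "tool_from_camera" (4x4, takes a point from camera to tool coordinates, whose origin is the TCP and whose axes are the flange's). Camera axes: x right, y down, z forward; pixel columns grow to the right and rows downward; lengths in m; the calibration is good to about 2 mm. A picture is of the moment at which its call begins: read the wrist's pose just before it. camera_model takes no time and is no camera call.
- manip.hand_in(): hands the job in, once; it reports no verdict.
The state is a dict: "time": time; "joint_positions": joint angles; "joint_vel": joint speeds; "joint_torque": joint torques, N m; "tcp_pos": TCP position; "eef_rot": TCP orientation; "contact_force": force on the tool from outside, world axes, zero at the start; "torque": the same for the moment, N m; "finger_gap": finger opening in m.
Only numpy, scipy, OpenCV 4.12 (cv2) and the standard library are available. Lean on these libraries where they do the work, as an engineer would, in place of code of your own. Each camera call takes 0.05 s, during which the arm holds its last target. There are 200 camera calls.

## Working session

There is one attempt and no reset: what is moved stays moved. The work goes in short steps, Python scripts to look and compute and a shell command to move; the robot and the scene stay as the last step left them, time stands still between calls to the robot, and variables do not carry over. Pictures are saved under pics/ and viewed, about 8 in all and at most 12, crops included, and the job is handed in when it is done.

```bash
mkdir -p pics
python3 - <<'E'
from plant import manip
import cv2
print(manip.state(), manip.grip_point_offset)
for n in("top","scene"):
    cv2.imwrite(f"pics/{n}0.png",manip.read_camera(n)); print(n,manip.camera_model(n))
E
```

```text
{'time': 0.0, 'joint_positions': array([ 1.15599849e+00,  1.26367310e-01, -4.06236613e-02,  1.40542889e+00,
       -1.71517737e-05,  1.57077175e+00]), 'joint_vel': array([-0.0019962 ,  0.00035566, -0.00124372,  0.00044478,  0.00028204,
       -0.00040166]), 'joint_torque': array([-4.96749944e-04, -4.35911608e+01,  3.52926278e+01,  1.73620577e-02,
        2.84788018e-05, -5.28313990e-06]), 'tcp_pos': array([0.21138834, 0.48003512, 0.19762803]), 'eef_rot': array([ 2.05903161e-01,  9.78572036e-01, -7.96132675e-04, -1.58772478e-04]), 'contact_force': array([ 0.29596857,  0.01584288, -0.58700035]), 'torque': array([-0.02052772,  0.00196925, -0.01498331]), 'finger_gap': 0.08552277889576032} 0.0187
top {'fx': 493.30394093975667, 'fy': 493.30394093975667, 'cx': 246.38200057793804, 'cy': 193.31029831994428, 'rvec': array([ 2.14872003, -2.0974936 ,  0.18948859]), 'tvec': array([0.03825038, 0.53614123, 1.230226  ])}
scene {'fx': 356.15896235866444, 'fy': 356.15896235866444, 'cx': 249.55749646179302, 'cy': 192.15542916700798, 'rvec': array([ 1.73734332,  1.44009344, -0.76469904]), 'tvec': array([-0.1571287 , -0.23387257,  1.36365178])}
```

View pics/top0.png

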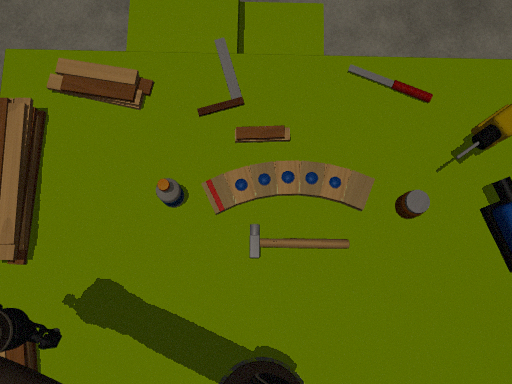

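View pics/scene0.png

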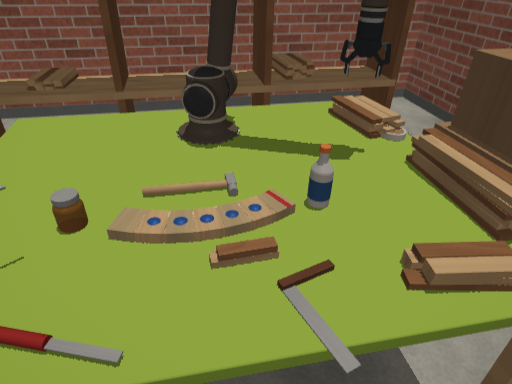

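The top view shows the red tape at about (214,195), caps 1 to 5 at (241,184), (264,179), (288,177), (312,178) and (335,182), the glue at (170,190), the jar at (412,204) and the hammer at (255–350,242). In the scene view, caps 1 to 5 run right to left from (255,208) to (154,221).

```bash
cat > fit.py <<'E'
import cv2,numpy as np
from plant import manip
from scipy.optimize import least_squares
def blobs(img,guess):
    hsv=cv2.cvtColor(img,cv2.COLOR_BGR2HSV); m=cv2.inRange(hsv,(98,120,35),(130,255,255))
    n,l,s,c=cv2.connectedComponentsWithStats(m)
    out=[]
    for g in guess:
        i=1+np.argmin(np.linalg.norm(c[1:]-g,axis=1)); out.append(c[i]); print(g,c[i].round(1),s[i][4])
    return np.array(out)
def P(n):
    c=manip.camera_model(n); K=np.array([[c['fx'],0,c['cx']],[0,c['fy'],c['cy']],[0,0,1]])
    return K,c['rvec'],c['tvec']
def proj(n,X): K,r,t=P(n); return cv2.projectPoints(np.asarray(X,float).reshape(-1,3),r,t,K,None)[0][:,0]
def tri(a,b):
    Ms=[]
    for n in("top","scene"):
        K,r,t=P(n); Ms.append(K@np.c_[cv2.Rodrigues(r)[0],t])
    X=cv2.triangulatePoints(Ms[0],Ms[1],a.T.astype(float),b.T.astype(float)); return (X[:3]/X[3]).T
def arc(p,ang,z,r=.45):
    x,y,th=p; lx=-.45+r*np.cos(ang); ly=r*np.sin(ang); c,s=np.cos(th),np.sin(th)
    return np.c_[x+c*lx-s*ly,y+s*lx+c*ly,np.full(len(ang),z)]
E
python3 - <<'E'
from fit import *
a=blobs(cv2.imread("pics/top0.png"),[(241,184),(264,179),(288,177),(312,178),(335,182)])
b=blobs(cv2.imread("pics/scene0.png"),[(255,208),(232,214),(207,218),(180,221),(154,221)])
print(tri(a,b).round(4))
A=np.arange(2,-3,-1)*.14
for use in("top","scene","both"):
    f=lambda p:np.r_[(proj("top",arc(p,A,.032))-a).ravel()*(use!="scene"),(proj("scene",arc(p,A,.032))-b).ravel()*(use!="top")]
    r=least_squares(f,[.5,0,0]); print(use,r.x.round(4),np.abs(r.fun).max().round(2))
print(arc(r.x,A,.03).round(4)); print("tape",arc(r.x,np.array([.445]),.028), proj("top",arc(r.x,np.array([.445]),.028)))
t=tri(np.array([[164,184.]]),np.array([[326,148.]])); print("gluetop",t)
print("jar",tri(np.array([[418,199.]]),np.array([[66,198.]])))
E
```

```text
(241, 184) [240.8 184.2] 108
(264, 179) [263.9 178.8] 104
(288, 177) [287.5 176.5] 115
(312, 178) [311.3 177.7] 112
(335, 182) [334.7 181.8] 93
(255, 208) [254.6 207.1] 63
(232, 214) [231.6 213.4] 61
(207, 218) [206.5 218. ] 78
(180, 221) [179.9 220.4] 78
(154, 221) [153.3 220.7] 67
[[ 0.5624  0.0654  0.0309]
 [ 0.5783  0.0046  0.0308]
 [ 0.5863 -0.0578  0.0309]
 [ 0.5846 -0.1207  0.0308]
 [ 0.575  -0.1826  0.0308]]
top [ 0.5859 -0.0563  0.0491] 0.18
scene [ 0.5871 -0.0605  0.0496] 0.2
both [ 0.5863 -0.0586  0.051 ] 1.04
[[ 0.5624  0.0647  0.03  ]
 [ 0.5787  0.0039  0.03  ]
 [ 0.5863 -0.0586  0.03  ]
 [ 0.5851 -0.1215  0.03  ]
 [ 0.5751 -0.1837  0.03  ]]
tape [[0.53263935 0.13266053 0.028     ]] [[215.48298079 194.95681888]]
gluetop [[0.53140183 0.24579508 0.16537725]]
jar [[ 0.52378284 -0.37878456  0.08569379]]
```

```bash
python3 -m pendant '[[0,0,0,0,-0.17],[0,0,0,0,-0.17],[0,0,0,0,-0.075],[0,-2,-5,0,0],[0,-2,-5,0,0],[0,-2,-5,0,0],[0,-2,-5,0,0],[0,-2,-5,0,0],[0,-2,-5,0,0],[0,-2,-5,0,0]]'
```

```text
time: 1.35
tcp_pos: [0.3584, 0.1238, 0.1946]
eef_rot: [-0.012, 1.0, -0.004, -0.002]
contact_force: [0.7, 0.2, -0.9]
finger_gap: 0.0001
```

```bash
python3 -m pendant '[[0,-4,-1.2,0,0.024],[0,-4,-1.2,0,0],[0,-4,-1.2,0,0],[0,-4,-1.2,0,0],[0,-4,-1,1,0],[0,0,0,4,0],[0,0,0,4,0],[0,0,0,3.2,0],[0,0,0,0,0],[0,0,0,0,0]]'
python3 - <<'E'
from fit import *
manip_s=manip.state(); print(manip_s['tcp_pos'],manip_s['eef_rot'].round(4),manip_s['contact_force'])
i=manip.read_camera("scene"); t=manip.read_camera("top"); w=manip.read_camera("wrist")
cv2.imwrite("pics/c1.png",np.hstack([cv2.resize(i[150:270,130:330],(500,300)),cv2.resize(w,(400,300))])[:, :800])
print(manip.camera_model("wrist"))
print(proj("scene",manip_s['tcp_pos']))
cv2.imwrite("pics/w1.png",w)
E
```

```text
time: 2.6
tcp_pos: [0.5643, 0.0571, 0.0667]
eef_rot: [0.005, 1.0, -0.004, -0.003]
contact_force: [0.7, 0.6, 0.3]
finger_gap: -0.0002
[0.56429371 0.05709131 0.0666708 ] [ 0.0053  1.     -0.0039 -0.0033] [0.66853067 0.58457133 0.26946991]
{'fx': 337.0195009183427, 'fy': 337.0195009183427, 'cx': 258.18780697961404, 'cy': 200.8650029698226, 'tool_from_camera': array([[-7.91203096e-04, -9.61600218e-01, -2.74452900e-01,
         6.96531880e-02],
       [ 9.99999687e-01, -7.61901458e-04, -2.13363532e-04,
         1.24948466e-05],
       [-3.93564532e-06, -2.74452983e-01,  9.61600520e-01,
        -1.75731320e-01],
       [ 0.00000000e+00,  0.00000000e+00,  0.00000000e+00,
         1.00000000e+00]])}
[[252.81209514 195.99593202]]
```

View pics/c1.png

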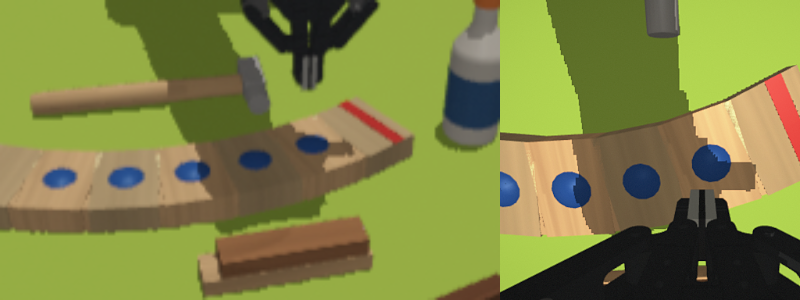

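The fingers are shut above cap 1. The wrist half shows caps 1 to 4 at about (711,163), (641,181), (571,190) and (508,190). I'll refine their positions from the wrist picture.

Run:
```python
from fit import *
from scipy.spatial.transform import Rotation as R
w=cv2.imread("pics/w1.png"); s=1.28
b=blobs(w,[((u-500)*s,v*s) for u,v in[(711,163),(641,181),(571,190)]])
c=manip.camera_model("wrist"); st=manip.state(); T=c['tool_from_camera']; r=R.from_quat(st['eef_rot'])
for u,v in b:
    d=r.apply(T[:3,:3]@[(u-c['cx'])/c['fx'],(v-c['cy'])/c['fy'],1]); o=st['tcp_pos']+r.apply(T[:3,3])
    print((o+d*(.0315-o[2])/d[2]).round(4))
```

```text
(270.08, 208.64000000000001) [270.  208.5] 1818
(180.48, 231.68) [180.7 231.8] 1633
(90.88, 243.20000000000002) [ 90.9 242.7] 1751
[0.5605 0.0646 0.0315]
[0.5763 0.0047 0.0315]
[ 0.5837 -0.0569  0.0315]
```

```bash
python3 -m pendant '[[0,0.3,0.75,1.5,-0.01],[0,0,0,1,0],[0,0,0,0.3,0],[0,0,0,0,0],[0,0,0,0.15,0],[0,0,0,0.15,0],[0,0,0,0.1,0],[0,0,0,0,0],[0,0,0,0,0],[0,0,0,0,0]]'; python3 -c "
from plant import manip
s=manip.state();print(s['tcp_pos'].round(5),s['eef_rot'].round(4),s['contact_force'])"
```

```text
time: 4.0
tcp_pos: [0.5628, 0.0652, 0.0351]
eef_rot: [-0.0, 1.0, -0.004, -0.001]
contact_force: [-0.0, -0.3, 0.5]
finger_gap: -0.0001
[0.56283 0.06523 0.03514] [-2.0e-04  1.0e+00 -3.6e-03 -8.0e-04] [-0.03974602 -0.27198284  0.45925694]
```

```bash
python3 -m pendant '[[0,0.1,0,0.15,0],[0,0,0,0.15,0],[0,0,0,0.1,0],[0,0,0,0.1,0],[0,0,0,0.1,0],[0,0,0,0,0],[0,0,0,0,0],[0,0,0,0,0],[0,0,0,0,0],[0,0,0,0,0]]'; python3 -c "
from plant import manip
s=manip.state();print(s['tcp_pos'].round(5),s['eef_rot'].round(4),s['contact_force'])"
```

```text
time: 5.25
tcp_pos: [0.5618, 0.0652, 0.0288]
eef_rot: [-0.0, 1.0, -0.004, -0.001]
contact_force: [-0.6, 0.2, -0.4]
finger_gap: 0.0001
[0.56182 0.0652  0.02879] [-2.0e-04  1.0e+00 -3.6e-03 -7.0e-04] [-0.64822231  0.17978435 -0.42152141]
```

Run:
```python
from fit import *
i=manip.read_camera("scene"); w=manip.read_camera("wrist")
cv2.imwrite("pics/c2.png",np.hstack([cv2.resize(i[170:250,200:330],(488,300),interpolation=cv2.INTER_CUBIC),cv2.resize(w[130:350,130:360],(312,300))]))
for _ in range(3):
  s=manip.state();print(s['tcp_pos'].round(5),s['contact_force'].round(2)); manip.read_camera("top")
```

```text
[0.56181 0.0652  0.02879] [ 0.67 -0.2   0.05]
[0.56179 0.06518 0.02876] [-0.28  0.82 -0.9 ]
[0.56178 0.0652  0.02875] [-0.12 -0.03  0.25]
```

View pics/c2.png

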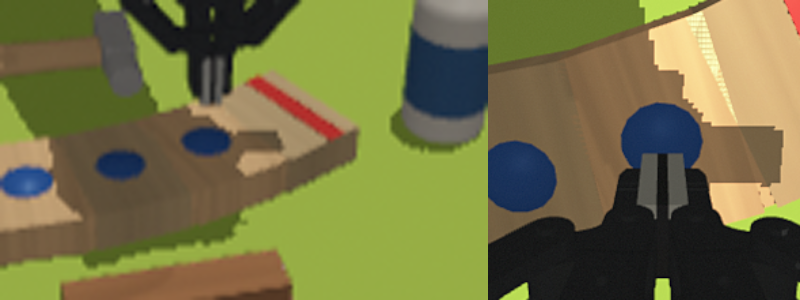

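Cap 1 at (207,141) in the scene crop is still visibly clear below the fingertip at (212,100), although the TCP reads z=0.0288 with no contact force. The tip seems to sit well behind the reported TCP, so I'll quantify that.

Run:
```python
from fit import *
st=manip.state(); p=st['tcp_pos']; print(p,st['joint_positions'].round(4))
for x in(-.011,0,.011):
  print(x,[(z,proj("scene",p+[x,0,z]).round(1).tolist()) for z in(0,.01,.02,.03,.04)])
c=manip.camera_model("wrist");T=np.linalg.inv(c['tool_from_camera'])
for x in(-.011,0,.011):
  for z in(0,-.013,-.025,-.038):
    q=T@[x,.008,z,1]; print("wrist",x,z,(c['fx']*q[0]/q[2]+c['cx']).round(1),(c['fy']*q[1]/q[2]+c['cy']).round(1))
w=manip.read_camera("wrist"); t=manip.read_camera("top");i=manip.read_camera("scene")
a=cv2.resize(w[190:310,190:330],(420,360),interpolation=cv2.INTER_CUBIC)
b=cv2.resize(i[160:220,225:285],(360,360),interpolation=cv2.INTER_NEAREST)
cv2.imwrite("pics/c3.png",np.hstack([a,b]))
```

```text
[0.56178585 0.0652026  0.02873882] [ 0.1196  0.2558 -0.2576  1.0598 -0.007   0.1193]
-0.011 [(0, [[254.6, 205.1]]), (0.01, [[254.7, 201.9]]), (0.02, [[254.8, 198.7]]), (0.03, [[254.9, 195.4]]), (0.04, [[254.9, 192.0]])]
0 [(0, [[255.5, 207.6]]), (0.01, [[255.6, 204.4]]), (0.02, [[255.7, 201.1]]), (0.03, [[255.8, 197.8]]), (0.04, [[255.9, 194.4]])]
0.011 [(0, [[256.4, 210.2]]), (0.01, [[256.5, 206.9]]), (0.02, [[256.6, 203.6]]), (0.03, [[256.7, 200.3]]), (0.04, [[256.8, 196.9]])]
wrist -0.011 0 272.4 252.6
wrist -0.011 -0.013 273.4 262.9
wrist -0.011 -0.025 274.4 273.8
wrist -0.011 -0.038 275.7 287.5
wrist 0 0 272.6 234.4
wrist 0 -0.013 273.6 243.7
wrist 0 -0.025 274.7 253.5
wrist 0 -0.038 276.1 265.7
wrist 0.011 0 272.8 215.7
wrist 0.011 -0.013 273.9 223.8
wrist 0.011 -0.025 275.0 232.3
wrist 0.011 -0.038 276.4 243.1
```

View pics/c3.png

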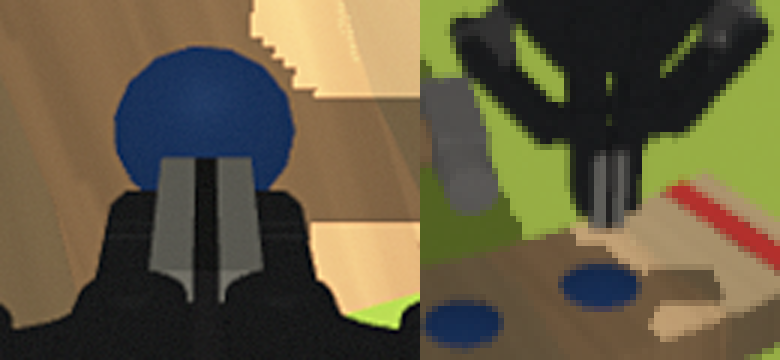

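Both views agree, at scene row 197.5 and wrist row 242: the real tip is about 37 mm behind the reported TCP, so it stands at about z=0.066. I'll descend in guarded steps and use the force to find the cap.

```bash
python3 -m pendant '[[0,0,0,0.5,0],[0,0,0,0.5,0],[0,0,0,0.5,0],[0,0,0,0.4,0],[0,0,0,0.2,0],[0,0,0,0.2,0],[0,0,0,0.1,0],[0,0,0,0.1,0],[0,0,0,0,0],[0,0,0,0,0]]'; python3 -c "
from plant import manip
s=manip.state();print(s['tcp_pos'].round(5),s['eef_rot'].round(4),s['contact_force'])"
```

```text
time: 6.9
tcp_pos: [0.5616, 0.065, 0.0018]
eef_rot: [-0.0, 1.0, -0.004, -0.001]
contact_force: [-0.3, -0.6, 0.3]
finger_gap: 0.0
[0.56159 0.06498 0.00175] [-2.0e-04  1.0e+00 -3.6e-03 -1.0e-03] [-0.32737704 -0.61884667  0.29084785]
```

```bash
python3 -m pendant '[[0,0,0,0.1,0],[0,0,0,0.1,0],[0,0,0,0.1,0],[0,0,0,0.1,0],[0,0,0,0.1,0],[0,0,0,0.1,0],[0,0,0,0.05,0],[0,0,0,0.05,0],[0,0,0,0.05,0],[0,0,0,0,0]]'; python3 -c "
from plant import manip
s=manip.state();print(s['tcp_pos'].round(5),s['eef_rot'].round(4),s['contact_force'])"
```

```text
time: 8.15
tcp_pos: [0.5619, 0.065, -0.0032]
eef_rot: [-0.0, 1.0, -0.003, 0.0]
contact_force: [-1.3, -0.6, 2.7]
finger_gap: 0.0001
[ 0.56189  0.06499 -0.00319] [-2.0e-04  1.0e+00 -3.5e-03  1.0e-04] [-1.28370013 -0.61094489  2.73598   ]
```

```bash
python3 -m pendant '[[0,0,0,0.1,0],[0,0,0,0.1,0],[0,0,0,0.1,0],[0,0,0,0.1,0],[0,0,0,0.1,0],[0,0,0,0.1,0],[0,0,0,0.1,0],[0,0,0,0.1,0],[0,0,0,0.1,0],[0,0,0,0.1,0]]'; python3 -c "
from plant import manip
s=manip.state();print(s['tcp_pos'].round(5),s['eef_rot'].round(4),s['contact_force'])"
```

```text
time: 9.4
tcp_pos: [0.5622, 0.065, -0.0035]
eef_rot: [-0.0, 1.0, -0.003, 0.003]
contact_force: [-4.6, -0.3, 11.5]
finger_gap: -0.0
[ 0.56216  0.06501 -0.00349] [-2.0e-04  1.0e+00 -3.1e-03  3.0e-03] [-4.61079316 -0.32638056 11.5022439 ]
```

Cap 1 has stopped going down at 11 N with the TCP reading -0.0035, so it is home and the tip offset is about 33.5 mm. Next I slide to cap 2.

```bash
python3 -m pendant '[[0,-0.24,-0.76,0.02,0],[0,-0.24,-0.76,0.02,0],[0,-0.22,-0.76,0.02,0],[0,-0.20,-0.76,0.02,0],[0,-0.20,-0.76,0.02,0],[0,-0.18,-0.76,0.02,0],[0,-0.16,-0.76,0,0],[0,-0.16,-0.76,0,0],[0,0,0,0,0],[0,0,0,0,0]]'; python3 -c "
from plant import manip
s=manip.state();print(s['tcp_pos'].round(5),s['eef_rot'].round(4),s['contact_force'])"
```

```text
time: 10.65
tcp_pos: [0.5807, 0.0042, -0.0031]
eef_rot: [-0.001, 1.0, 0.001, 0.005]
contact_force: [-0.1, 2.3, 1.3]
finger_gap: 0.0006
[ 0.58074  0.00421 -0.00315] [-0.001   1.      0.0012  0.0045] [-0.11169219  2.27115113  1.32098687]
```

```bash
python3 -m pendant '[[0,0.3,0,0.05,0],[0,0,0,0.1,0],[0,0,0,0.1,0],[0,0,0,0.1,0],[0,0,0,0.1,0],[0,0,0,0.1,0],[0,0,0,0.1,0],[0,0,0,0.1,0],[0,0,0,0.1,0],[0,0,0,0.1,0]]'; python3 -c "
from plant import manip
s=manip.state();print(s['tcp_pos'].round(5),s['eef_rot'].round(4),s['contact_force'])"
```

```text
time: 11.9
tcp_pos: [0.579, 0.004, -0.0034]
eef_rot: [-0.002, 1.0, -0.001, 0.009]
contact_force: [-1.3, 0.4, 10.4]
finger_gap: -0.0001
[ 0.57901  0.00401 -0.00341] [-1.8e-03  1.0e+00 -7.0e-04  9.3e-03] [-1.33597615  0.41108341 10.36602873]
```

```bash
python3 -m pendant '[[0,-0.14,-0.77,0.02,0],[0,-0.12,-0.77,0.02,0],[0,-0.1,-0.77,0.02,0],[0,-0.08,-0.77,0.02,0],[0,-0.05,-0.77,0.02,0],[0,0,-0.77,0.02,0],[0,0,-0.77,0,0],[0,0,-0.77,0,0],[0,0,0,0,0],[0,0,0,0,0]]'; python3 -c "
from plant import manip
s=manip.state();print(s['tcp_pos'].round(5),s['eef_rot'].round(4),s['contact_force'])"
```

```text
time: 13.15
tcp_pos: [0.5846, -0.0575, -0.0032]
eef_rot: [-0.003, 1.0, 0.003, 0.01]
contact_force: [-0.4, 2.1, 2.2]
finger_gap: 0.0002
[ 0.58461 -0.05748 -0.00319] [-0.0029  0.9999  0.0035  0.0102] [-0.37622656  2.06447557  2.16140239]
```

```bash
python3 -m pendant '[[0,0,0,0.1,0],[0,0,0,0.1,0],[0,0,0,0.1,0],[0,0,0,0.1,0],[0,0,0,0.1,0],[0,0,0,0.1,0],[0,0,0,0.1,0],[0,0,0,0.1,0],[0,0,0,0,0],[0,0,0,0,0]]'; python3 -c "
from fit import *
s=manip.state();print(s['tcp_pos'].round(5),s['eef_rot'].round(4),s['contact_force'])
i=manip.read_camera('scene'); t=manip.read_camera('top'); w=manip.read_camera('wrist')
cv2.imwrite('pics/c4.png',np.hstack([cv2.resize(i[160:280,110:310],(500,300),interpolation=cv2.INTER_CUBIC),cv2.resize(w[130:350,130:360],(300,300))]))
cv2.imwrite('pics/t4.png',t)"
```

```text
time: 14.4
tcp_pos: [0.5848, -0.0575, -0.0032]
eef_rot: [-0.004, 1.0, 0.002, 0.012]
contact_force: [0.3, 0.9, 2.2]
finger_gap: -0.0001
[ 0.58476 -0.0575  -0.00321] [-0.0036  0.9999  0.0019  0.0123] [0.29965016 0.86120994 2.18109849]
```

View pics/c4.png

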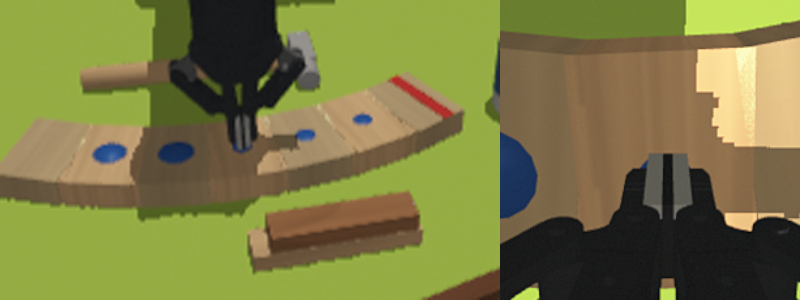

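Caps 1 and 2, at crop (363,119) and (305,135), now look much smaller because their domes have sunk flush, and cap 3 at (241,148) under the fingertip looks the same. Caps 4 and 5 still stand proud, and the rail hasn't moved. On to cap 4.

```bash
python3 -m pendant '[[0,-0.06,-0.79,0,0],[0,-0.04,-0.79,0,0],[0,0,-0.79,0,0],[0,0,-0.79,0,0],[0,0.04,-0.79,0,0],[0,0.06,-0.79,0,0],[0,0.08,-0.79,0,0],[0,0.08,-0.79,0,0],[0,0,0,0,0],[0,0,0,0,0]]'; python3 -c "
from plant import manip
s=manip.state();print(s['tcp_pos'].round(5),s['eef_rot'].round(4),s['contact_force'])"
```

```text
time: 15.8
tcp_pos: [0.5842, -0.1233, -0.0031]
eef_rot: [-0.004, 1.0, 0.005, 0.013]
contact_force: [1.1, 2.0, 1.6]
finger_gap: -0.0001
[ 0.58419 -0.12331 -0.00315] [-0.0037  0.9999  0.0048  0.0131] [1.13950203 2.01892577 1.62425497]
```

```bash
python3 -m pendant '[[0,0,0.2,0.1,0],[0,0,0,0.1,0],[0,0,0,0.1,0],[0,0,0,0.1,0],[0,0,0,0.1,0],[0,0,0,0.1,0],[0,0,0,0.1,0],[0,0,0,0.1,0],[0,0,0,0.1,0],[0,0,0,0,0]]'; python3 -c "
from plant import manip
s=manip.state();print(s['tcp_pos'].round(5),s['eef_rot'].round(4),s['contact_force'])"
```

```text
time: 17.05
tcp_pos: [0.5845, -0.1233, -0.0031]
eef_rot: [-0.004, 1.0, -0.0, 0.015]
contact_force: [-1.1, -0.5, 1.3]
finger_gap: -0.0001
[ 0.58448 -0.12334 -0.00309] [-3.900e-03  9.999e-01 -3.000e-04  1.530e-02] [-1.12987753 -0.47452414  1.28961024]
```

```bash
python3 -m pendant '[[0,0.06,-0.74,0,0],[0,0.08,-0.74,0,0],[0,0.1,-0.74,0,0],[0,0.13,-0.74,0,0],[0,0.15,-0.74,0,0],[0,0.17,-0.74,0,0],[0,0.18,-0.74,0,0],[0,0.18,-0.74,0,0],[0,0,0,0,0],[0,0,0,0,0]]'; python3 -c "
from plant import manip
s=manip.state();print(s['tcp_pos'].round(5),s['eef_rot'].round(4),s['contact_force'])"
```

```text
time: 18.3
tcp_pos: [0.5746, -0.185, -0.0031]
eef_rot: [-0.004, 1.0, 0.002, 0.016]
contact_force: [0.2, 1.4, 1.4]
finger_gap: 0.0003
[ 0.57456 -0.18501 -0.00311] [-0.0042  0.9999  0.0019  0.0163] [0.23530457 1.44675401 1.41999101]
```

```bash
python3 -m pendant '[[0,0,0,0.1,0],[0,0,0,0.1,0],[0,0,0,0.1,0],[0,0,0,0.1,0],[0,0,0,0.1,0],[0,0,0,0.1,0],[0,0,0,0.1,0],[0,0,0,0.1,0],[0,0,0,0.1,0],[0,0,0,0.1,0]]'; python3 -c "
from plant import manip
s=manip.state();print(s['tcp_pos'].round(5),s['eef_rot'].round(4),s['contact_force'])"
```

```text
time: 19.55
tcp_pos: [0.5748, -0.1852, -0.0034]
eef_rot: [-0.005, 1.0, -0.001, 0.018]
contact_force: [-3.1, 0.4, 9.6]
finger_gap: 0.0001
[ 0.57483 -0.18515 -0.00341] [-0.005   0.9998 -0.001   0.0183] [-3.06556274  0.35389292  9.63441072]
```

Cap 5 is firm at 9.6 N at the same height. Now I'll lift straight up and look.

```bash
python3 -m pendant '[[0,0,0,-1,0],[0,0,0,-3,0],[0,0,0,-4,0],[0,1,0,-5,0],[0,3,0,-4,0],[0,4,1,-2,0],[0,4,1,0,0],[0,4,1,0,0],[0,0,0,0,0],[0,0,0,0,0]]'
python3 - <<'E'
from fit import *
s=manip.state();print(s['tcp_pos'].round(5),s['contact_force'])
i=manip.read_camera('scene'); t=manip.read_camera('top')
cv2.imwrite('pics/c5.png',np.hstack([cv2.resize(i[130:280,30:340],(400,300)),cv2.resize(t[100:270,140:440],(400,300))]))
a=blobs(t,[(241,184),(264,179),(288,177),(312,178),(335,182)])
b=blobs(i,[(255,208),(232,214),(207,218),(180,221),(154,221)])
print(tri(a,b).round(4))
E
```

```text
time: 20.8
tcp_pos: [0.4027, -0.1558, 0.1884]
eef_rot: [-0.006, 1.0, -0.003, 0.018]
contact_force: [0.3, -0.1, 0.0]
finger_gap: 0.0001
[ 0.40268 -0.15581  0.18839] [ 0.29380677 -0.13162023  0.02300307]
(241, 184) [240.9 184.3] 37
(264, 179) [264.  178.8] 35
(288, 177) [287.5 176.5] 32
(312, 178) [311.2 177.6] 35
(335, 182) [334.6 181.8] 32
(255, 208) [254.8 207.1] 18
(232, 214) [231.9 213.4] 22
(207, 218) [206.4 217.9] 19
(180, 221) [180.1 220.4] 23
(154, 221) [153.5 220.5] 22
[[ 0.5621  0.0654  0.0308]
 [ 0.5784  0.0046  0.0309]
 [ 0.5862 -0.0579  0.031 ]
 [ 0.5849 -0.1205  0.0309]
 [ 0.5748 -0.1822  0.0314]]
```

View pics/c5.png

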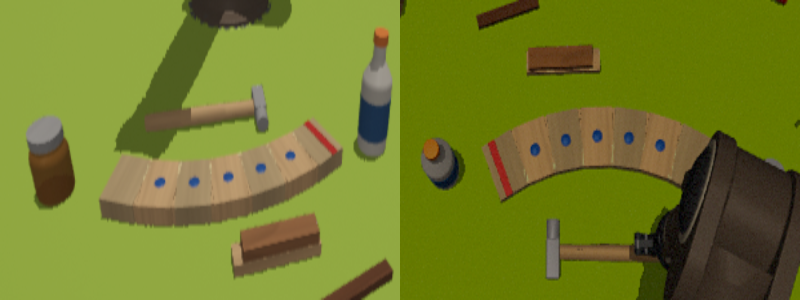

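All five caps are sunk and equally small: blob area in the top view fell from 93–115 px to 32–37 px. The rail and bystanders haven't moved, and the hand is clear.

```bash
python3 -c "
from plant import manip
print(manip.hand_in())"
```

```text
the job is handed in; nothing more can be done
None
```

I pressed all five caps home in order from the red-tape end, sliding the closed fingertips along the arc from cap to cap without lifting. The job is handed in, with the arm's last move ending at about 21 s; no verdict is reported.

**What the last checks showed**
- **Caps:** all five look equally sunk. Their visible area in the top view fell from 93–115 px to 32–37 px.
- **Height at each cap:** the fingertips stopped at the same reading, TCP z between -0.0031 and -0.0035, at every cap. Caps 1, 2 and 5 read a firm 10–12 N at the end of pressing. Caps 3 and 4 ended with rows that did not press, so they read only 1–2 N and I judged them by height and picture.
- **Rail:** the cap centres moved no more than 0.4 mm across the bench between the first and last pictures.
- **Bystanders:** the glue, jar, hammer and offcuts look undisturbed, judged by eye from the pictures.
- **Hand:** it ended up clear at z = 0.19 with no contact force.

**What disagreed**
- **Fingertip position:** the shut fingertips end about 33–37 mm short of the reported TCP. The cameras first showed this and the contact height at cap 1 confirmed it, so I pressed by force and picture instead of the nominal height. If the judge's grasp point has the same offset, the low passes over the gaps were still within limits.
- **Tool tilt:** the tool tipped slowly to about 0.037 rad while pressing. The rows have no way to correct that, and it did no visible harm.

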